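Dip the study humidifier and show the gauge rod

TASK

Set the vent tap on top of the desk humidifier half open (45 degrees, lever over the green mark), then take the gauge rod from its rest and slide it gently into the slanting copper dip tube until its brass collar stops against the tube's mouth. Draw it right out and hold it level with its tip over the middle of the white card, about 10 cm above the desk, for reading; finish still holding it there, with the tap left half open and nothing else on the desk disturbed.

Things in the scene. Friction and masses are not known exactly. Their poses are not given: they have to be found in the camera images.
- tank: White box-shaped humidifier, 160 (x) by 200 (y) by 150 mm high, fixed to the desk; stands upright at varying place and yaw. Origin: centre of its underside. The tap is on its top, the dip tube slants up out of its -y side.
- vent (a joint): Opening angle of the vent tap in rad, about a vertical axis: 0 shut, 1.571 fully open (both end stops), 0.785 half open. It grows clockwise seen from above: at 0 the lever points along the tank's -x, at 1.571 along the tank's +y. A green mark on the dial on the tank's top lies under the half-open position, black marks under 0 and 1.571. It stays where it is left; turning needs about 0.1 N m (2 N at the knob).
- tap_pivot (a point): Point on the tap's vertical axis, at the height to grip the knob (220 mm above the desk), 10 mm along the tank's +x and 20 mm along its +y from the tank's centre.
- tap_knob (a point): Point on the axis of the red upright round knob at the end of the tap's steel lever, 60 mm from the tap's axis. Knob 16 mm diameter, 45 mm tall; its top is 16 mm above this point, the top of the lever (10 mm wide) 29 mm below it. Moves with the lever. Its axes are the lever's: -x from the tap's axis to the knob, z up.
- tube: Copper dip tube, fixed to the tank. Origin: centre of its mouth, 130 mm above the desk. Its z axis points out of the tube along the bore, 30 degrees above level, towards the tank's -y side. Bore 14 mm diameter, widening over the last 10 mm to 25 mm at the mouth; rim 33 mm outside. 60 mm of tube (22 mm diameter behind the flare) stand out of the tank; the bore goes on free for more than the rod's length.
- rod: Gauge rod, 196 mm long, about 120 g, lying level on its rest at the start with its axis 55 mm above the desk. Origin: the middle of its square black handle, on the rod's axis; x axis along the rod to the tip, z up as it lies. Handle 90 mm long (x -45 to 45), 16 by 16 mm. Then the brass collar, 34 mm diameter, x 45 to 51; then the steel rod, 9 mm diameter, with green, yellow and red bands, to the round tip at x 151. Balances about 17 mm tipward of the origin.
- rod_collar (a point): Centre of the collar's face that looks to the tip, on the rod's axis (rod x = 51 mm). When the collar is home it lies at the tube's origin.
- rod_tip (a point): End of the rod's tip, on its axis (rod x = 151 mm, 100 mm past the collar's face).
- rest: Wooden pen-rest that carries the rod: base 200 by 50 by 6 mm, fixed, with two forks, 12 mm long in x: at x -37 (under the handle's end, 47 mm high, cheeks 28 mm over all and 53 mm high) and at x +110 (under the thin rod, 57 mm high). Origin: on the desk right under the rod's origin; x towards the tip. The rod lifts straight up out of it; the handle is free on both sides between x -31 and 45.
- card: White square reading card, 120 by 120 by 4 mm, lying flat, fixed. Origin: centre of its underside, on the desk.
- ink: Amber ink jar, 56 mm diameter, 62 mm tall, origin under its centre. Leave alone.
- water: Green glass bottle, 62 mm diameter, 210 mm tall, origin under its centre. Leave alone.
- tape: Roll of clear tape lying flat, 64 mm diameter, 19 mm high, origin under its centre. Leave alone.
- eraser: Blue eraser, 45 by 20 by 12 mm, origin under its centre. Leave alone.
- stapler: Red and black stapler, 130 by 34 by 42 mm, long along its x, origin under its centre. Leave alone.
- mug: Blue mug, 80 mm diameter, 95 mm tall, handle at its +y, origin under its centre. Leave alone.
- notebook: Blue notebook lying flat, 150 by 210 by 14 mm, origin under its centre. Leave alone.
Not all that is in view belongs to the job. Of the things that look like the card, the largest one is meant.

How it is judged:
On the way, in this order (a step that is already met when the one before it is completed fails the run):
1. the vent tap is set half open (45 degrees, within 8) (value of joint vent between 0.645 and 0.925 rad), for 0.3 s.
2. the held rod is in the dip tube with its collar stopped against the mouth (within 4 mm, touching) (z of rod_collar in the frame of tube below 0.004 m and distance between rod_collar and tube below 0.009 m and angle between the x axis of rod and the z axis of tube, either way round below 0.15 rad and z of rod_tip in the frame of tube below -0.09 m and contact force between rod and tube above 0.3 N and contact force between the fingers and rod above 1 N), for 0.1 s.
3. the rod is drawn right out of the tube, in the gripper (z of rod_tip in the frame of tube above 0.01 m and contact force between the fingers and rod above 1 N), for 0.1 s.
At the end, for the whole second after the job is handed in: The tap stands at 45 degrees (within 8), and the gripper holds the rod still, level within 8 degrees, its tip within 45 mm sideways of the card's centre and 65 to 140 mm above the desk, with nothing but the fingers carrying it (all of step 1 and angle between rod's own x axis and vertical between 1.431 and 1.711 rad and horizontal distance between rod_tip and card below 0.045 m and height (world z) of rod_tip between 0.065 and 0.14 m and contact force between the fingers and rod above 1 N and contact force between rod and tank below 0.1 N and contact force between rod and rest below 0.1 N and contact force between rod and card below 0.1 N and contact force between rod and ink below 0.1 N and contact force between rod and water below 0.1 N and contact force between rod and tape below 0.1 N and contact force between rod and eraser below 0.1 N and contact force between rod and stapler below 0.1 N and contact force between rod and mug below 0.1 N and contact force between rod and notebook below 0.1 N and linear speed of rod below 0.03 m/s and velocity of joint vent below 0.1 rad/s); the arm keeps its last pose, push and grip.
It fails at once if a bystander was disturbed (moved more than 25 mm) (distance of any of ink, water, tape, eraser, stapler, mug, notebook from where it was at the start of the episode above 0.025 m).
It fails at once if the rod was rammed into the tube or tank (over 45 N) (contact force between rod and tank above 45 N).
It also fails if it takes over 69 s, if anything falls off the work surface, if the arm or the gripper's body presses on something with over 40 N, if the wrist force passes 120 N, or if a joint passes its speed limit or range.

ROBOT

A 6-joint arm with a two-finger parallel gripper is mounted at the origin on the work surface. World frame = base frame: x ahead of the robot, y to its left, z up, the work surface at z = 0. Lengths are in m, angles in rad, forces in N, time in s.
With the tool pointing down it reaches from about 0.35 to 0.975 m from the base axis. Payload 4.9 kg.
Tool frame: the origin (TCP) lies at the very end of the fingers, on their centre line; the grasp point (between the pads) lies 19 mm behind it; z points along the fingers, x is the direction in which the jaws open and shut, and the axes are right-handed (so a half turn about z gives the same grasp; the last joint's range is limited). The gripper opens to 85 mm and grips with 20 to 120 N. Pads are 22 mm wide; open, the fingers measure 114 mm over their backs; the gripper's body (76 mm by 85 mm) begins 54 mm behind the grasp point. The pads swing forward as they close: fully open they stand 13 mm farther back than shut.
Start: joints at [-1.3, 0.053, 1.613, -0, 1.476, -0.119], TCP at [0.237, -0.578, 0.209] pointing down, gripper open.
Joint ranges: [-3.01, 3.01], [-1.01, 2.22], [0.06, 2.58], [-1.02, 4.17], [0.09, 2.62], [-3.14, 3.14]. Speed limits (rad/s): [2.57, 2.57, 3.14, 3.14, 3.14, 3.14].

INTERFACE

Orientations are given as a unit quaternion [w, x, y, z].
In Python, from plant import manip, imaging gives the robot as it stands.
- The arm moves only by the shell command python3 -m pendant 'ROWS'. ROWS is JSON, a list that holds one entry, the list of rows, each a list of 7 numbers: the turn, a rotation vector about the world's x, y, z in units of pi rad (1.0 is pi rad), then the shift along the world's x, y, z in units of 250 mm (1.0 is 250 mm), then the opening, from 0 (shut) to 1 (fully open). In form: [[[ax, ay, az, tx, ty, tz, claw], ...]]. A call has 1 to 20 rows; each row shifts and turns the commanded pose from where the row before left it; what a row does not reach is not made up. A row lasts 1/8 s, in which the tool goes at most 62.5 mm and 10.7 degrees, less where a joint would pass 70% of its speed; a pose out of reach is approached as far as the arm can. A call with a number of a shift or a turn outside -1 to 1 is refused whole. A call with a gripper value outside its range is refused whole. The fingers move at their own pace and stop on an object; the grip force is fixed at half the most. Time passes only in rows, so rows that do not move let the fingers close. It gives the time, the measured TCP pose, the force and the opening at its end, in the units of the state.
- manip.state(): the state, without advancing time (a new reading comes with each control period).
- imaging.grab_frame(name): name is "scene" or "top" or "wrist"; returns a dict with "frame" (480x640x3 uint8, blue, green, red), "mtx" (3x3 intrinsics, pixels), "world_to_cam" (4x4, takes a point from world to camera coordinates). Camera axes: x right, y down, z forward; pixel columns grow to the right and rows downward; lengths in m; the calibration is good to about 2 mm. A picture is of the moment at which its call begins. There is no depth.
- manip.job_done(): hands the job in, once; it reports no verdict.
The state is a dict: "time": time; "joint_pos": joint angles; "joint_vel": joint speeds; "joint_efforts": joint torques, N m; "tool_pos": TCP position; "tool_rot": TCP orientation; "contact_force": force on the tool from outside, world axes, zero at the start; "ft_torque": the same for the moment, N m; "gripper_width": opening from 0.0 (shut) to 1.0 (fully open).
Only numpy, scipy, OpenCV 4.12 (cv2) and the standard library are available. Lean on these libraries where they do the work, as an engineer would, in place of code of your own. Each camera call takes 0.05 s, during which the arm holds its last target. There are 200 camera calls.

## Working session

There is one attempt and no reset: what is moved stays moved. The work goes in short steps, Python scripts to look and compute and a shell command to move; the robot and the scene stay as the last step left them, time stands still between calls to the robot, and variables do not carry over. Pictures are saved under pics/ and viewed, about 8 in all and at most 12, crops included, and the job is handed in when it is done.

```bash
mkdir -p pics; ls
python3 - <<'E'
from plant import manip, imaging
import cv2,numpy as np
print(manip.state())
for n in("scene","top"):
    f=imaging.grab_frame(n); cv2.imwrite(f"pics/{n}0.png",f["frame"]); np.savez(f"pics/{n}0.npz",**f)
    T=np.linalg.inv(f["world_to_cam"]);print(n,f["mtx"].tolist(),T.round(3).tolist())
E
```

```text
pics
{'time': 0.0, 'joint_pos': array([-1.30000336e+00,  5.33616685e-02,  1.61429029e+00,  5.51925110e-07,
        1.47596488e+00, -1.19001600e-01]), 'joint_vel': array([-0.00178249,  0.00091525, -0.00012714,  0.00031612, -0.00053937,
        0.0017769 ]), 'joint_efforts': array([-2.14123042e-04, -3.93693602e+01, -3.70172632e+01, -2.65022763e-04,
        6.94878850e-03,  1.24062151e-05]), 'tool_pos': array([ 0.23732185, -0.57748039,  0.20796228]), 'tool_rot': array([-6.59542253e-04,  8.30661466e-01, -5.56776889e-01, -7.67681217e-04]), 'contact_force': array([-0.78844412, -0.46180215,  0.3715504 ]), 'ft_torque': array([-0.01545126,  0.00445034,  0.02487692]), 'gripper_width': 1.0010079766425697}
scene [[463.8283994402358, 0.0, 323.0191056589561], [0.0, 463.8283994402358, 235.93428210990882], [0.0, 0.0, 1.0]] [[0.072, 0.549, -0.833, 1.377], [0.997, -0.039, 0.061, -0.067], [0.001, -0.835, -0.55, 0.723], [0.0, 0.0, 0.0, 1.0]]
top [[472.48844437125103, 0.0, 315.89656257839704], [0.0, 472.48844437125103, 235.81950040320478], [0.0, 0.0, 1.0]] [[-0.02, -0.993, 0.117, 0.35], [-1.0, 0.019, -0.005, -0.002], [0.003, -0.118, -0.993, 1.308], [0.0, 0.0, 0.0, 1.0]]
```

View pics/top0.png

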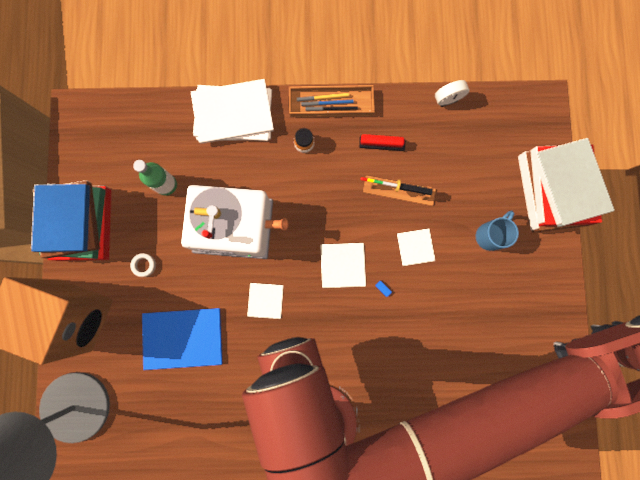

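View pics/scene0.png

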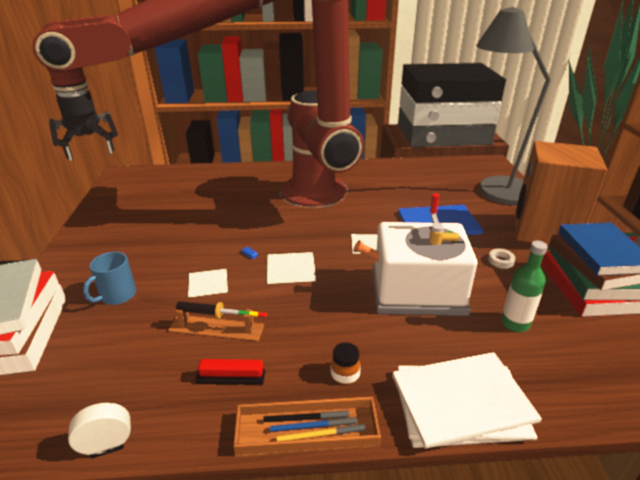

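Top view: the tank is at about (227,222) with its tube pointing right, mouth about (283,224), and the red knob at (207,233). The rod on its rest is at (400,187) with its tip to the left, and the largest card is at (343,265). Next, an enlarged look plus mask measurements.

```bash
cat > h.py <<'E'
import cv2,numpy as np
from plant import manip, imaging
def grab(n,tag):
    f=imaging.grab_frame(n); cv2.imwrite(f"pics/{tag}.png",f["frame"]); np.savez(f"pics/{tag}.npz",**f); return f
def load(tag): return dict(np.load(f"pics/{tag}.npz"))
def ray(f,p):
    T=np.linalg.inv(f["world_to_cam"]); d=T[:3,:3]@np.linalg.inv(f["mtx"])@[p[0],p[1],1]; return T[:3,3],d/np.linalg.norm(d)
def onz(f,p,z):
    o,d=ray(f,p); return o+d*(z-o[2])/d[2]
def tri(f1,p1,f2,p2):
    (a,u),(b,v)=ray(f1,p1),ray(f2,p2); s=np.linalg.lstsq(np.c_[u,-v],b-a,rcond=None)[0]
    P,Q=a+s[0]*u,b+s[1]*v; return (P+Q)/2,np.linalg.norm(P-Q)
def proj(f,X):
    c=f["world_to_cam"]@np.r_[X,1]; q=f["mtx"]@c[:3]; return q[:2]/q[2]
def blobs(f,lo,hi,box,amin=8):
    x0,y0,x1,y1=box; m=cv2.inRange(cv2.cvtColor(f["frame"],cv2.COLOR_BGR2HSV)[y0:y1,x0:x1],np.array(lo),np.array(hi))
    cs=cv2.findContours(m,cv2.RETR_EXTERNAL,cv2.CHAIN_APPROX_NONE)[0]
    return sorted([c+[[x0,y0]] for c in cs if len(c)>=3 and cv2.contourArea(c)>=amin],key=cv2.contourArea,reverse=True)
def cen(c):
    m=cv2.moments(c); return np.array([m["m10"],m["m01"]])/m["m00"]
E
python3 - <<'E'
from h import *
t,s=load("top0"),load("scene0")
def crop(f,x0,y0,x1,y1,w): return cv2.resize(f["frame"][y0:y1,x0:x1],(w,300),interpolation=cv2.INTER_CUBIC)
a=np.hstack([crop(t,175,175,295,265,400),crop(s,350,185,485,285,400)])
b=np.hstack([crop(t,350,165,450,215,400),crop(s,160,290,280,350,400)])
cv2.imwrite("pics/crop0.png",np.vstack([a,b]))
for n,f,boxes in(("top",t,[(185,180,275,265),(355,170,440,205)]),("scene",s,[(420,185,450,225),(170,290,275,340)])):
    for bx in boxes:
        for c in (blobs(f,(0,170,90),(4,255,255),bx,4)[:2]+blobs(f,(176,170,90),(180,255,255),bx,4)[:2]): print(n,"red",cen(c).round(1),cv2.contourArea(c),cv2.boundingRect(c))
        for c in blobs(f,(40,100,60),(80,255,255),bx,3)[:2]: print(n,"green",cen(c).round(1),cv2.contourArea(c))
for c in blobs(t,(0,0,170),(180,70,255),(240,235,440,325),200):
    r=cv2.minAreaRect(c); P=[onz(t,p,.004) for p in cv2.boxPoints(r)]
    print("card",onz(t,cen(c),.004).round(4),[round(np.linalg.norm(P[i]-P[i-1]),3) for i in range(2)])
c=blobs(t,(0,0,150),(180,70,255),(175,175,275,265),500)[0]; r=cv2.minAreaRect(c)
P=np.array([onz(t,p,.15) for p in cv2.boxPoints(r)]);print("tanktop",P.round(3).tolist(),P.mean(0))
E
```

```text
top red [206.5 233.8] 36.0 (203, 230, 9, 8)
top green [199.1 226.3] 13.5
top red [363.3 178.7] 12.0 (361, 177, 6, 4)
top green [377.9 181.5] 16.5
scene red [434.5 201.4] 95.5 (431, 193, 9, 20)
scene red [262.3 314.2] 24.5 (259, 312, 8, 5)
scene green [242.7 311.9] 23.5
card [ 0.4218 -0.0811  0.004 ] [np.float64(0.12), np.float64(0.122)]
card [0.329  0.1343 0.004 ] [np.float64(0.092), np.float64(0.092)]
card [ 0.4627 -0.2842  0.004 ] [np.float64(0.087), np.float64(0.093)]
card [0.4869 0.1743 0.004 ] [np.float64(0.05), np.float64(0.058)]
tanktop [[0.456, 0.327, 0.15], [0.624, 0.315, 0.15], [0.603, 0.113, 0.15], [0.436, 0.128, 0.15]] [0.53006327 0.22075265 0.15      ]
```

View pics/crop0.png

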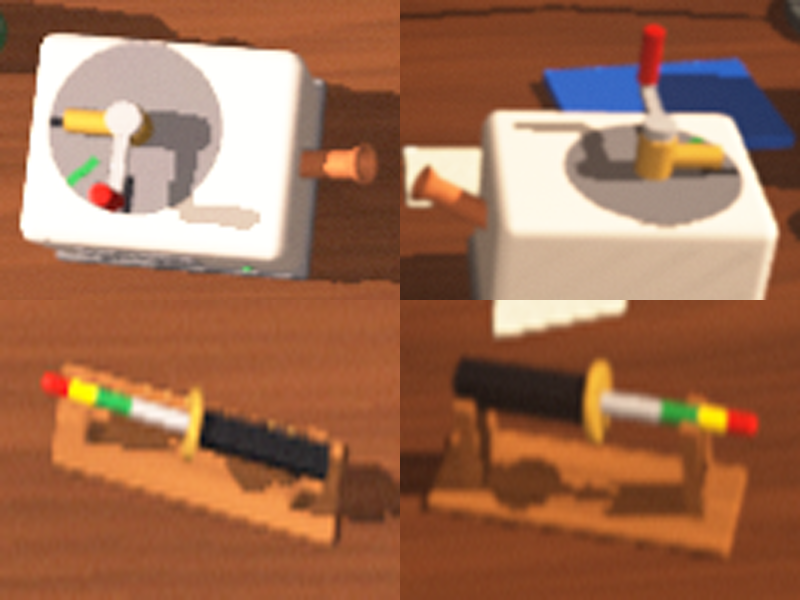

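Run:
```python
from h import *
t,s=load("top0"),load("scene0")
kt=cen(blobs(t,(176,170,90),(180,255,255),(185,180,275,265),4)[0]) if blobs(t,(176,170,90),(180,255,255),(185,180,275,265),4) else np.array([206.5,233.8])
print("knob top@.232",onz(t,(206.5,233.5),.232).round(4), "tri mid",tri(t,(206.5,233.8),s,(434.5,196)))
print("knob scene axis@.2135 on top ray")
piv=tri(t,(211.6,209.8),s,(437.7,228));print("pivot",piv, onz(t,(211.6,209.8),.195))
# tube mouth
for n,f,bx in(("top",t,(262,210,295,240)),("scene",s,(345,235,385,270))):
    for c in blobs(f,(3,110,140),(16,255,255),bx,20)[:2]: print(n,"tube",cen(c).round(1),cv2.boundingRect(c),[x.round(1) if hasattr(x,'round') else x for x in map(np.array,cv2.fitEllipse(c)[:2])])
# rod
tip=onz(t,(360.8,178.3),.055)
y=blobs(t,(18,120,120),(32,255,255),(355,170,440,205),4)
for c in y: print("yellow",cen(c),cv2.boundingRect(c),onz(t,cen(c),.055).round(4))
b=blobs(t,(0,0,0),(180,255,50),(385,175,440,205),20)
for c in b[:2]: print("black",cen(c),cv2.minAreaRect(c),onz(t,cen(c),.062).round(4))
g=onz(t,(377.9,181.5),.055); r=onz(t,(363.3,178.7),.055);print("green",g.round(4),"red",r.round(4), np.linalg.norm(g-r))
```

```text
knob top@.232 [0.4878 0.2431 0.232 ] tri mid (array([0.48758244, 0.24468739, 0.23015789]), np.float64(0.0022928346597419972))
knob scene axis@.2135 on top ray
pivot (array([0.55080096, 0.24152236, 0.18632884]), np.float64(0.00034551204357528836)) [0.54929165 0.2398096  0.195     ]
top tube [276.4 223.8] (265, 219, 23, 10) [array([276.9, 223.8]), array([ 8.5, 24.7])]
scene tube [366.4 249.9] (351, 240, 29, 20) [array([364.7, 251. ]), array([14.6, 27.2])]
yellow [370.16666667 179.94444444] (367, 178, 9, 5) [ 0.648  -0.1586  0.055 ]
yellow [397.76041667 184.9375    ] (396, 180, 4, 11) [ 0.6328 -0.2329  0.055 ]
black [416.23896499 189.17199391] ((415.4869384765625, 189.06893920898438), (31.200944900512695, 5.285916805267334), 10.784297943115234) [ 0.6186 -0.2808  0.062 ]
green [ 0.6433 -0.1795  0.055 ] red [ 0.6518 -0.1401  0.055 ] 0.04022109156812257
```

```bash
python3 -m pendant '[[[0,0,-0.018,0.122,0.159,0.076,1],[0,0,-0.018,0.122,0.159,0.076,1],[0,0,-0.018,0.122,0.159,0.076,1],[0,0,-0.018,0.122,0.159,0.076,1],[0,0,-0.018,0.122,0.159,0.076,1],[0,0,-0.018,0.122,0.159,0.076,1],[0,0,-0.018,0.122,0.159,0.076,1],[0,0,0,0.015,0.218,0,0.6],[0,0,0,0.015,0.218,0,0.6],[0,0,0,0.015,0.218,0,0.6],[0,0,0,0.015,0.218,0,0.6],[0,0,0,0.015,0.218,0,0.6],[0,0,0,0.015,0.218,0,0.6],[0,0,0,0.015,0.218,0,0.6],[0,0,0,0.015,0.218,0,0.6],[0,0,0,0.015,0.218,0,0.6],[0,0,0,0.015,0.218,0,0.6],[0,0,0,0,0,0,0.6]]]'
python3 - <<'E'
from h import *
t,s=load("top0"),load("scene0")
g=onz(t,(199.1,226.3),.151);print("green mark",g.round(4))
print("mouth",tri(t,(284.2,223.9),s,(359.1,246)))
print(manip.state()["joint_pos"].round(2))
f=grab("wrist","w1"); print(np.linalg.inv(f["world_to_cam"]).round(3).tolist(),f["mtx"][0].round(0))
E
```

```text
time: 2.35
tool_pos: [0.4877, 0.248, 0.341]
tool_rot: [-0.001, -0.707, 0.707, 0.001]
contact_force: [0.1, -0.2, -1.0]
gripper_width: 0.599
green mark [0.5164 0.28   0.151 ]
mouth (array([0.52209827, 0.07400358, 0.12731345]), np.float64(0.005652261592380083))
[ 0.33 -0.18  1.62  0.    1.7   1.91]
[[-0.0, -0.95, -0.312, 0.567], [-1.0, 0.001, -0.0, 0.248], [0.001, 0.312, -0.95, 0.507], [0.0, 0.0, 0.0, 1.0]] [389.   0. 315.]
```

View pics/w1.png

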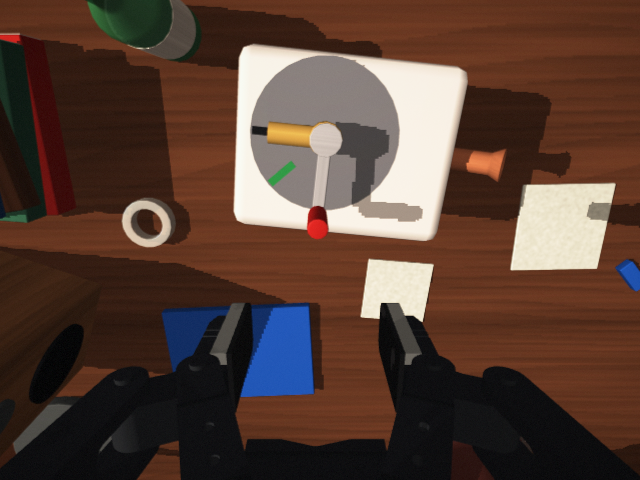

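Wrist view from above: tap cap at (325,139), lever, red knob top at (318,230), green mark at (282,174), tube mouth at about (500,165).

Run:
```python
from h import *
f=load("w1"); t,s=load("top0"),load("scene0")
c=blobs(f,(0,0,215),(40,45,255),(220,30,480,260),2000)[0]
hull=cv2.convexHull(c); q=cv2.approxPolyDP(hull,12,True)[:,0]
print("tank",q.tolist()); P=np.array([onz(f,p,.15) for p in q]); print(P.round(4).tolist())
if len(P)==4: print(P.mean(0).round(4),[round(float(np.linalg.norm(P[i]-P[i-1])),3) for i in range(4)])
k=cen(blobs(f,(175,180,200),(180,255,255),(295,190,345,245),20)[0]) if blobs(f,(175,180,200),(180,255,255),(295,190,345,245),20) else None
k2=blobs(f,(0,180,200),(4,255,255),(295,190,345,245),20)
print("knob",k,[ (cen(b),cv2.boundingRect(b)) for b in k2]); print(onz(f,(318,229.5),.236))
print("pivot .191",onz(f,(325.5,139.5),.191),tri(f,(325.5,139.5),t,(211.6,209.8)))
g=cen(blobs(f,(40,100,60),(80,255,255),(250,150,320,200))[0]);print("green",onz(f,g,.151))
for b in blobs(f,(3,110,140),(16,255,255),(440,135,520,190),20): print("tube",cen(b),cv2.boundingRect(b))
im=cv2.resize(f["frame"][135:195,445:525],(800,600),interpolation=cv2.INTER_CUBIC);cv2.imwrite("pics/c2.png",im)
print("mouth",tri(f,(500,165),s,(359.1,246)),tri(f,(500,165),t,(284.2,223.9)), onz(f,(500,165),.13))
```

```text
tank [[339, 56], [462, 72], [425, 239], [329, 228]]
[[0.6135, 0.2276, 0.15], [0.6012, 0.1237, 0.15], [0.4534, 0.1419, 0.15], [0.4645, 0.2344, 0.15]]
[0.5331 0.1819 0.15  ] [0.149, 0.105, 0.149, 0.093]
knob None [(array([316.52579365, 228.51190476]), (307, 220, 20, 18))]
[0.48814465 0.24551811 0.236     ]
pivot .191 [0.54857795 0.2394083  0.191     ] (array([0.54895845, 0.23950787, 0.19660098]), np.float64(0.00013194938622639114))
green [0.5166215  0.27822119 0.151     ]
tube [485.5872093  162.78948643] (466, 150, 39, 30)
mouth (array([0.52280087, 0.07397523, 0.13011434]), np.float64(0.006366497645893753)) (array([0.52129756, 0.07098744, 0.13048709]), np.float64(2.425103422904807e-05)) [0.52124854 0.07075268 0.13      ]
```

View pics/c2.png

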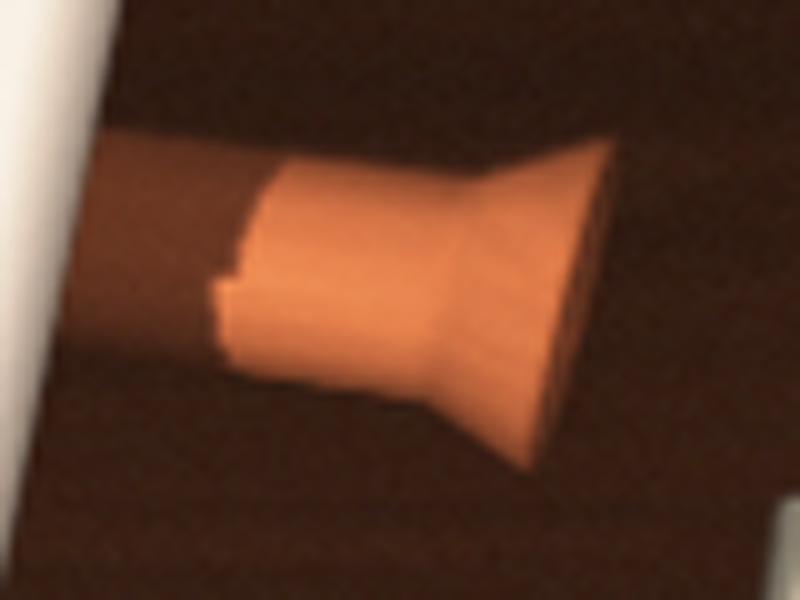

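Consistent: tank yaw is about -0.10, tap pivot (0.5486,0.2394), knob (0.488,0.2455), lever at shut. Descend and grip the knob.

```bash
python3 -m pendant '[[[0,0,0,0.003,-0.009,-0.19,0.6],[0,0,0,0,0,-0.19,0.6],[0,0,0,0,0,-0.18,0.6],[0,0,0,0,0,0,0],[0,0,0,0,0,0,0],[0,0,0,0,0,0,0],[0,0,0,0,0,0,0],[0,0,0,0,0,0,0]]]'
```

```text
time: 3.4
tool_pos: [0.4894, 0.246, 0.2033]
tool_rot: [0.003, -0.705, 0.709, 0.002]
contact_force: [-0.4, 11.2, -9.5]
gripper_width: 0.148
```

```bash
python3 -m pendant '[[[0,0,0,0.007,0.03,0,0],[0,0,0,0.007,0.03,0,0],[0,0,0,0.015,0.028,0,0],[0,0,0,0.015,0.028,0,0],[0,0,0,0.022,0.023,0,0],[0,0,0,0.022,0.023,0,0],[0,0,0,0,0,0,0],[0,0,0,0,0,0,0]]]'
python3 - <<'E'
from h import *
grab("wrist","w2")
E
```

```text
time: 4.4
tool_pos: [0.5109, 0.2846, 0.2034]
tool_rot: [0.001, -0.705, 0.709, 0.001]
contact_force: [-8.7, 3.9, -5.6]
gripper_width: 0.149
```

View pics/w2.png

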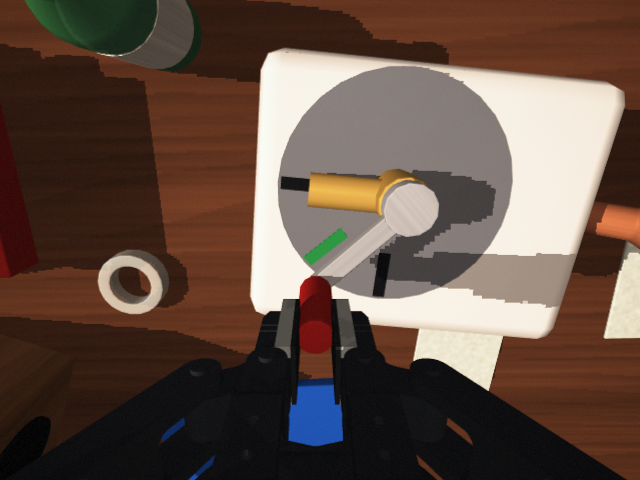

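Lever held near the green mark (about 44° by TCP and pivot). Release, rise and verify.

```bash
python3 -m pendant '[[[0,0,0,0,0,0,0.6],[0,0,0,0,0,0,0.6],[0,0,0,0,0,0,0.6],[0,0,0,0,0,0.1,0.6],[0,0,0,0,0,0.2,0.6],[0,0,0,0,0,0.2,0.6],[0,0,0,0,0,0.1,0.6],[0,0,0,0,0,0,0.6]]]'
python3 - <<'E'
from h import *
f=grab("wrist","w3"); t=grab("top","t3")
for b in blobs(f,(0,180,120),(4,255,255),(200,100,450,330),20)[:3]: print("red",cen(b).round(1),cv2.boundingRect(b),cv2.contourArea(b))
for b in blobs(t,(0,170,90),(4,255,255),(185,180,275,265),4)[:3]: print("topred",cen(b).round(1),onz(t,cen(b),.225).round(4))
g=blobs(f,(40,100,60),(80,255,255),(200,100,450,330))[0];print("green",cen(g),onz(f,cen(g),.151))
print(manip.state()["joint_pos"].round(2))
E
```

```text
time: 5.45
tool_pos: [0.5125, 0.2836, 0.3559]
tool_rot: [0.003, -0.705, 0.709, -0.001]
contact_force: [-0.6, -0.3, -0.2]
gripper_width: 0.598
red [313.4 228.9] (306, 211, 18, 30) 302.5
topred [190.5 226.1] [0.5066 0.2818 0.225 ]
green [320.1243629  198.83282365] [0.5162515  0.27886185 0.151     ]
[ 0.38 -0.09  1.52 -0.    1.71  1.96]
```

Run:
```python
from h import *
f=load("w3")
b=blobs(f,(0,180,225),(4,255,255),(290,200,340,250),5)
for c in b: print(cen(c),cv2.boundingRect(c),onz(f,cen(c),.236))
print(onz(f,(315,232),.236))
im=cv2.resize(f["frame"][120:260,250:410],(800,600),interpolation=cv2.INTER_CUBIC);cv2.imwrite("pics/c3.png",im)
```

```text
[308.92211838 229.95327103] (306, 224, 9, 16) [0.50924839 0.28828459 0.236     ]
[0.50759573 0.28364915 0.236     ]
```

View pics/c3.png

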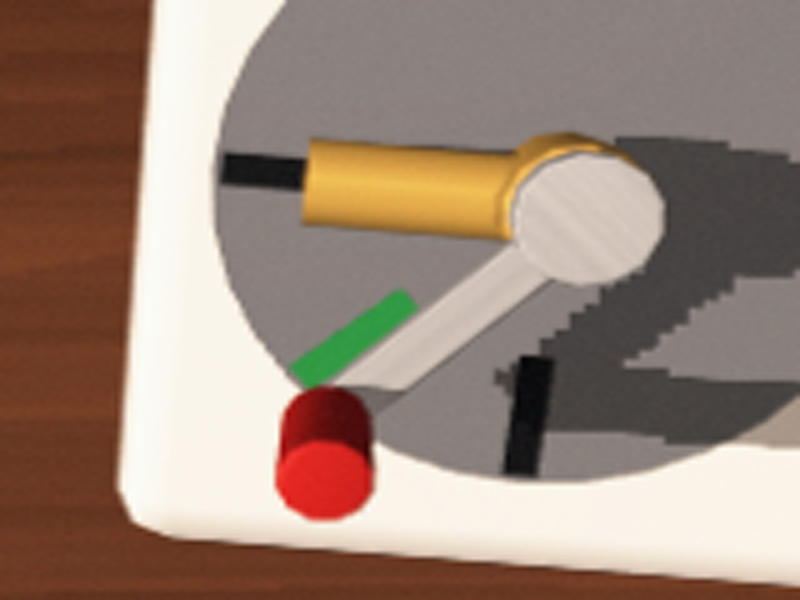

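The lever stands about 41° (4° short of the mark). That's in tolerance, but I'll nudge it for margin.

```bash
python3 -m pendant '[[[0,0,0,-0.019,0,-0.21,0.5],[0,0,0,0,0,-0.21,0.5],[0,0,0,0,0,-0.19,0.5],[0,0,0,0,0,0,0],[0,0,0,0,0,0,0],[0,0,0,0,0,0,0],[0,0,0,0,0,0,0],[0,0,0,0.014,0.013,0,0],[0,0,0,0,0,0,0],[0,0,0,0,0,0,0],[0,0,0,0,0,0,0.5],[0,0,0,0,0,0,0.5],[0,0,0,0,0,0,0.5],[0,0,0,0,0,0.1,0.6],[0,0,0,0,0,0.2,0.6],[0,0,0,0,0,0.2,0.6],[0,0,0,0,0,0.1,0.6],[0,0,0,0,0,0,0.6]]]'
python3 - <<'E'
from h import *
f=grab("wrist","w4")
c=blobs(f,(0,180,150),(4,255,255),(280,180,350,270),20)
x,y,w,h=cv2.boundingRect(np.vstack(c)); k=onz(f,(x+w/2-.5,y+h-w*.43),.236)
m=cv2.inRange(cv2.cvtColor(f["frame"],cv2.COLOR_BGR2GRAY),185,225)
print((x,y,w,h),k); p=np.array([.5486,.2394]); d=k[:2]-p; a=np.degrees(np.arctan2(d[1],d[0])); print("vent",174.1-a,np.hypot(*d))
w3=load("w3"); k=onz(w3,(315,232),.236)[:2]-p; print("before",174.1-np.degrees(np.arctan2(k[1],k[0])))
E
```

```text
time: 7.8
tool_pos: [0.5114, 0.2871, 0.3543]
tool_rot: [0.004, -0.705, 0.709, -0.002]
contact_force: [-1.0, 0.0, -0.8]
gripper_width: 0.599
(309, 211, 19, 28) [0.50812871 0.2849496  0.236     ]
vent 42.478581633500426 0.060931856329524414
before 41.279716225674576
```

Tap is at about 42.5°, lying within the band. Now to the rod.

```bash
python3 -m pendant '[[[0,0,0.043,0.044,-0.227,-0.02,0.8],[0,0,0.043,0.044,-0.227,-0.02,0.8],[0,0,0.043,0.044,-0.227,-0.02,0.8],[0,0,0.043,0.044,-0.227,-0.02,0.8],[0,0,0.043,0.044,-0.227,-0.02,0.8],[0,0,0.043,0.044,-0.227,-0.02,0.8],[0,0,0.043,0.044,-0.227,-0.02,0.8],[0,0,0.043,0.044,-0.227,-0.02,0.8],[0,0,0.043,0.044,-0.227,-0.02,0.8],[0,0,0.043,0.044,-0.227,-0.02,0.8],[0,0,0,0,0,-0.2,0.8],[0,0,0,0,0,0,0.8]]]'
python3 - <<'E'
from h import *
f=grab("wrist","w5"); print(manip.state()["joint_pos"].round(2))
E
```

```text
time: 9.35
tool_pos: [0.6166, -0.2797, 0.2413]
tool_rot: [-0.003, 0.994, -0.113, -0.006]
contact_force: [-0.4, 0.5, -0.3]
gripper_width: 0.799
[-0.53  0.16  1.43  0.    1.55 -0.31]
```

View pics/w5.png

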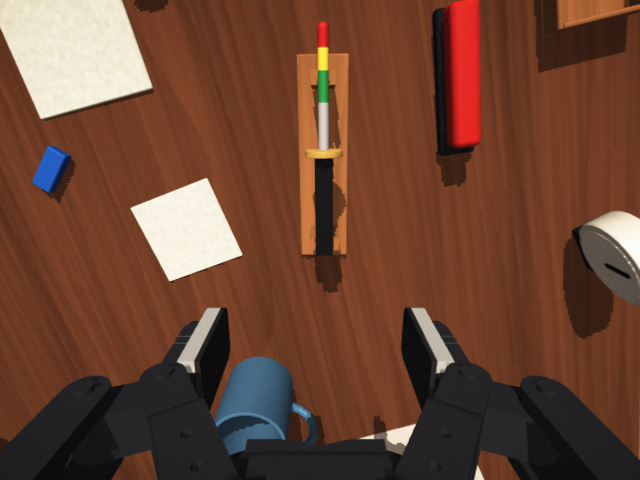

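Rod is nearly vertical in the wrist view: tip (323,23), collar (323,154), handle end (325,255). The mug is to the lower left, clear.

Run:
```python
from h import *
f=load("w5")
tip=onz(f,(323,22.5),.055); bl=[onz(f,cen(b),.055) for b in blobs(f,(18,120,120),(34,255,255),(310,30,335,80),20)[:1]]
col=onz(f,(323,154),.055); e=onz(f,(324.5,255),.063); print(tip,bl,col,e)
d=(tip-e)[:2]; print("len",np.hypot(*d),"yaw",np.degrees(np.arctan2(d[1],d[0])))
u=d/np.hypot(*d); o1=tip[:2]-.151*u; o2=e[:2]+.045*u; o3=col[:2]-.050*u; print(o1,o2,o3)
from scipy.spatial.transform import Rotation as R
q=manip.state()["tool_rot"]; M=R.from_quat(np.r_[q[1:],q[0]]).as_matrix(); print("jaw",np.degrees(np.arctan2(M[1,0],M[0,0])))
```

```text
[ 0.65403643 -0.13347024  0.055     ] [array([ 0.64827798, -0.159025  ,  0.055     ])] [ 0.63138405 -0.23456424  0.055     ] [ 0.61256216 -0.32479553  0.063     ]
len 0.1957689503690226 yaw 77.76902732629085
[ 0.6220466  -0.28104277] [ 0.62209555 -0.28081696] [ 0.62079139 -0.28342932]
jaw -12.956811088572067
```

```bash
python3 -m pendant '[[[0,0,0,0.022,-0.005,-0.2,0.8],[0,0,0,0,0,-0.2,0.8],[0,0,0,0,0,-0.2,0.8],[0,0,0,0,0,-0.15,0.8],[0,0,0,0,0,-0.07,0.8],[0,0,0,0,0,0,0],[0,0,0,0,0,0,0],[0,0,0,0,0,0,0],[0,0,0,0,0,0,0],[0,0,0,0,0,0,0],[0,0,0,0,0,0,0]]]'
```

```text
time: 10.78
tool_pos: [0.6255, -0.2821, 0.0448]
tool_rot: [-0.0, 0.994, -0.113, 0.0]
contact_force: [-0.1, -0.2, -0.4]
gripper_width: 0.001
```

Fingers shut on nothing. Look.

Run:
```python
from h import *
f=grab("wrist","w6");s=grab("scene","s6");t=grab("top","t6")
a=cv2.resize(f["frame"],(400,300)); b=cv2.resize(s["frame"][250:370,130:290],(400,300)); c=cv2.resize(t["frame"][150:240,340:460],(400,300))
cv2.imwrite("pics/m6.png",np.vstack([np.hstack([a,b]),np.hstack([c,0*c])])); print(manip.state()["joint_pos"].round(2),manip.state()["tool_pos"])
```

```text
[-0.53  0.33  1.58  0.    1.23 -0.31] [ 0.62542882 -0.28204512  0.0446067 ]
```

View pics/m6.png

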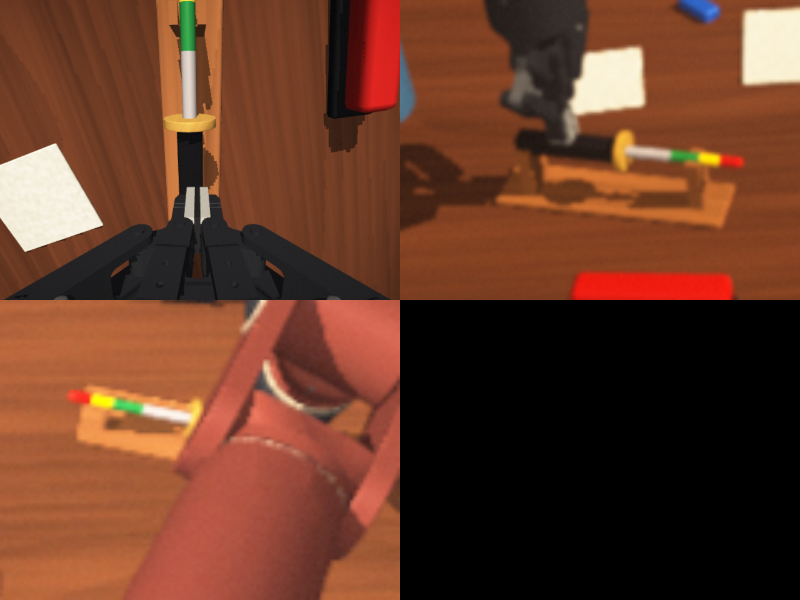

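Run:
```python
from h import *
s=load("s6");w=load("w6");p=np.array([ 0.6254,-0.2820,0.0446])
for z in (0,.01,.02,.03): print(z,proj(s,p+[0,0,z]).round(1),proj(w,p+[0,0,z]).round(1))
print("fingertip scene ~(195,307) wrist ~(315,300)")
print(manip.state()["contact_force"],manip.state()["joint_efforts"].round(2), load("w6")["mtx"].round(1).tolist())
cv2.imwrite("pics/c7.png",cv2.resize(np.hstack([s["frame"][270:340,150:250]]),(800,560),interpolation=cv2.INTER_CUBIC))
```

```text
0 [196.5 312.3] [315.3 292.7]
0.01 [195.8 308.8] [315.3 302.5]
0.02 [195.1 305.2] [315.3 313.4]
0.03 [194.3 301.6] [315.3 325.7]
fingertip scene ~(195,307) wrist ~(315,300)
[ 0.0576704  -0.20406204  0.10565852] [ -0.   -48.07 -33.63  -0.     0.    -0.  ] [[389.2, 0.0, 315.3], [0.0, 389.2, 242.3], [0.0, 0.0, 1.0]]
```

View pics/c7.png

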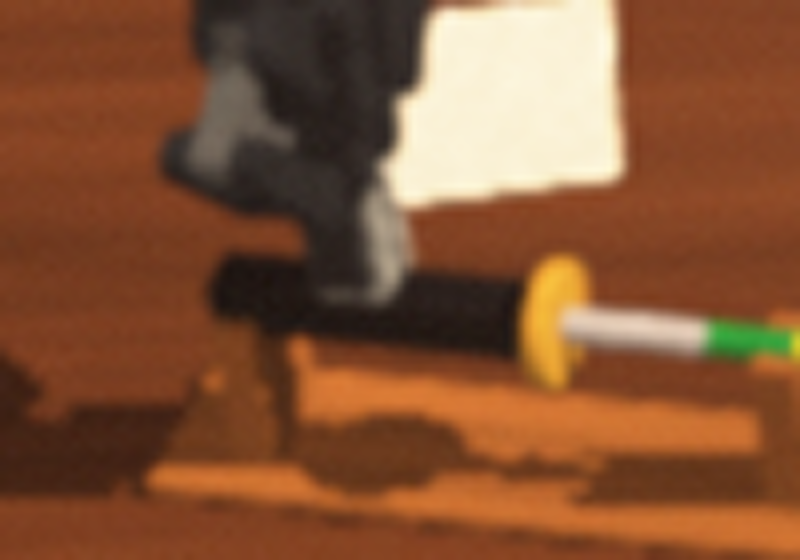

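The shut fingers sit on or just above the handle top (about z 0.06), although the reported TCP is 0.045. I'll probe gently downward to find the true tip height.

```bash
for i in 1 2; do python3 -m pendant '[[[0,0,0,0,0,-0.008,0],[0,0,0,0,0,0,0]]]'; done
```

```text
time: 11.18
tool_pos: [0.6253, -0.282, 0.0423]
tool_rot: [-0.0, 0.994, -0.113, -0.0]
contact_force: [0.7, 0.2, -0.8]
gripper_width: 0.002
time: 11.42
tool_pos: [0.6257, -0.2822, 0.041]
tool_rot: [0.0, 0.994, -0.113, 0.0]
contact_force: [0.4, 1.4, 1.0]
gripper_width: 0.0
```

```bash
for i in 1 2; do python3 -m pendant '[[[0,0,0,0,0,-0.008,0],[0,0,0,0,0,0,0]]]'; done
python3 - <<'E'
from h import *
s=grab("scene","s8");w=grab("wrist","w8"); w5=load("w5")
st=manip.state(); p=st["tool_pos"]
print(p,proj(s,p),proj(w,p)); 
for b in blobs(w,(18,120,120),(34,255,255),(250,150,400,260),50): print("collar",cv2.boundingRect(b),cen(b))
c5=np.array([.6314,-.2346,.055]); print("collar predicted",proj(w,c5))
# bright pad pixels
for b in blobs(w,(0,0,120),(180,60,255),(250,240,380,420),30): print("pad",cv2.boundingRect(b))
E
```

```text
time: 11.68
tool_pos: [0.6263, -0.2824, 0.0409]
tool_rot: [0.0, 0.994, -0.113, 0.001]
contact_force: [-1.8, 1.5, 9.0]
gripper_width: -0.001
time: 11.92
tool_pos: [0.6272, -0.2826, 0.041]
tool_rot: [0.0, 0.994, -0.113, 0.002]
contact_force: [-3.3, 4.2, 14.2]
gripper_width: 0.001
[ 0.62714682 -0.28259315  0.04096215] [196.31270768 314.17551991] [315.49371273 293.11674125]
collar (258, 183, 85, 31) [298.45961228 198.90091546]
collar predicted [299.04267769 198.82510935]
pad (295, 299, 17, 60)
pad (320, 299, 17, 60)
```

Contact at reported 0.041 with the handle top at 0.063, so the fingertips really end about 22 mm behind the reported TCP. Rise, open, then go deeper.

```bash
python3 -m pendant '[[[0,0,0,0,0,0.1,0],[0,0,0,0,0,0.06,0.8],[0,0,0,0,0,0,0.8],[0,0,0,0,0,0,0.8],[0,0,0,0,0,0,0.8],[0,0,0,0,0,0,0.8]]]'
```

```text
time: 12.78
tool_pos: [0.625, -0.2818, 0.0757]
tool_rot: [-0.0, 0.994, -0.113, -0.001]
contact_force: [-0.0, 0.2, 0.2]
gripper_width: 0.801
```

```bash
python3 -m pendant '[[[0,0,0,-0.012,0,-0.1,0.8],[0,0,0,0,0,-0.1,0.8],[0,0,0,0,0,-0.05,0.8],[0,0,0,0,0,0,0.8],[0,0,0,0,0,0,0.8]]]'
```

```text
time: 13.4
tool_pos: [0.6233, -0.2826, 0.0154]
tool_rot: [0.0, 0.994, -0.113, 0.001]
contact_force: [-0.3, -0.6, -0.0]
gripper_width: 0.8
```

```bash
python3 -m pendant '[[[0,0,0,0,0,0,0],[0,0,0,0,0,0,0],[0,0,0,0,0,0,0],[0,0,0,0,0,0,0],[0,0,0,0,0,0,0],[0,0,0,0,0,0,0]]]'
```

```text
time: 14.15
tool_pos: [0.6221, -0.2821, 0.0149]
tool_rot: [0.0, 0.994, -0.112, -0.001]
contact_force: [-4.9, 0.8, 5.5]
gripper_width: 0.175
```

Gripped. Lift, look.

```bash
python3 -m pendant '[[[0,0,0,0,0,0.06,0],[0,0,0,0,0,0.12,0],[0,0,0,0,0,0.2,0],[0,0,0,0,0,0.2,0],[0,0,0,0,0,0.2,0],[0,0,0,0,0,0.1,0],[0,0,0,0,0,0,0]]]'
python3 - <<'E'
from h import *
w=grab("wrist","w9");s=grab("scene","s9"); st=manip.state(); print(st["tool_pos"],st["joint_pos"].round(2))
from scipy.spatial.transform import Rotation as R
q=st["tool_rot"]; M=R.from_quat(np.r_[q[1:],q[0]]).as_matrix(); p=st["tool_pos"]
# rod expected: origin = p-.040*tz ; x axis along +-tool y
u=M[:,1] if M[1,1]>0 else -M[:,1]; o=p-.040*M[:,2]
for n,f in(("w",w),("s",s)):
    print(n,"exp tip,yel,collar",proj(f,o+.151*u),proj(f,o+.048*u),proj(f,o-.045*u))
    bx=(250,0,400,260) if n=="w" else (150,220,300,320)
    for nm,lo,hi in(("red",(0,180,120),(5,255,255)),("green",(40,100,60),(80,255,255)),("yel",(18,120,120),(34,255,255))):
        print(nm,[(cen(b).round(1).tolist(),cv2.boundingRect(b)) for b in blobs(f,lo,hi,bx,8)[:2]])
cv2.imwrite("pics/c9.png",np.hstack([cv2.resize(w["frame"],(400,300)),cv2.resize(s["frame"][200:320,120:280],(400,300))]))
E
```

```text
time: 15.02
tool_pos: [0.6241, -0.2829, 0.2384]
tool_rot: [0.001, 0.994, -0.113, 0.003]
contact_force: [-0.1, -0.3, -1.6]
gripper_width: 0.176
[ 0.62217876 -0.28186199  0.23314035] [-0.53  0.18  1.44  0.    1.53 -0.31]
w exp tip,yel,collar [ 309.00198183 -175.92175331] [310.34413274 208.88632275] [311.10039999 425.71570056]
red []
green [([313.5, 33.9], (298, 0, 32, 71))]
yel [([313.8, 213.7], (264, 194, 102, 40))]
s exp tip,yel,collar [257.23122601 226.35796186] [203.14395856 221.77231887] [155.71460267 217.75114894]
red [([253.3, 225.1], (249, 223, 10, 6))]
green [([231.2, 223.3], (226, 221, 12, 6))]
yel [([242.5, 224.3], (238, 221, 10, 7)), ([202.4, 223.8], (200, 220, 6, 10))]
```

View pics/c9.png

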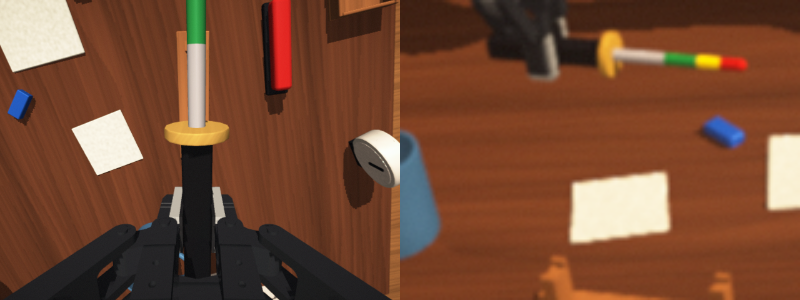

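Rod is held level and square in the fingers, collar where expected. Now yaw +7°, move up before the tube, tilt 30°.

```bash
python3 -m pendant '[[[0,0,0.01,-0.123,0.14,-0.029,0],[0,0,0.01,-0.123,0.14,-0.029,0],[0,0,0.01,-0.123,0.14,-0.029,0],[0,0,0.009,-0.123,0.14,-0.029,0],[-0.0415,0.0043,0,0,0,0,0],[-0.0415,0.0043,0,0,0,0,0],[-0.0415,0.0043,0,0,0,0,0],[-0.0415,0.0043,0,0,0,0,0],[0,0,0,0,0,0,0],[0,0,0,0,0,0,0],[0,0,0,0,0,0,0],[0,0,0,0,0,0,0]]]'
cat > chk.py <<'E'
from h import *
import sys
from scipy.spatial.transform import Rotation as R
tag=sys.argv[1]; s=grab("scene","s"+tag);t=grab("top","t"+tag);w=grab("wrist","w"+tag)
st=manip.state(); p=st["tool_pos"]; q=st["tool_rot"]; M=R.from_quat(np.r_[q[1:],q[0]]).as_matrix()
u=M[:,1]*np.sign(M[1,1]); o=p-.041*M[:,2]; Mo=np.array([.521,.069,.130]); zt=np.array([-.089,-.861,.5])
print("tcp",p.round(4),"rod dir",u.round(3),"joints",st["joint_pos"].round(2),"F",st["contact_force"].round(1))
print("angle deg",np.degrees(np.arccos(-u@zt)).round(2))
def rep(n,X):
    d=X-Mo; a=d@zt; l=d-a*zt; print(n,X.round(4),"along",round(a*1000,1),"lateral mm",(l*1000).round(1)); return a,l
rep("tip fk",o+.151*u); rep("collar fk",o+.051*u)
def bx(f):
    e=np.array([proj(f,o+k*u) for k in(.06,.16)]); a=e.min(0)-15; b=e.max(0)+15
    return tuple(np.clip([a[0],a[1],b[0],b[1]],0,[640,480,640,480]).astype(int))
pts={}
for n,f in(("s",s),("t",t)):
    for nm,lo,hi in(("red",(0,180,110),(5,255,255)),("green",(45,100,60),(80,255,255))):
        b=blobs(f,lo,hi,bx(f),5)
        if b: pts[n,nm]=cen(b[0])
for nm in("red","green"):
    if("s",nm)in pts and("t",nm)in pts:
        X,e=tri(s,pts["s",nm],t,pts["t",nm]); r=X-o; print(nm,X.round(4),"gap",round(e,4),"rod x",round(r@u,4),"off",((r-(r@u)*u)*1000).round(1))
        rep(nm,X)
E
python3 chk.py a
```

```text
time: 16.62
tool_pos: [0.4996, -0.1428, 0.2057]
tool_rot: [0.259, 0.965, -0.051, -0.013]
contact_force: [-0.1, 0.6, -0.5]
gripper_width: 0.176
tcp [ 0.4995 -0.1425  0.2055] rod dir [ 0.09   0.861 -0.5  ] joints [-0.13 -0.18  1.91 -0.53  1.42  0.06] F [-0.3  0.6 -1.4]
angle deg 1.58
tip fk [0.5153 0.0079 0.1654] along 70.8 lateral mm [ 0.6 -0.1  0. ]
collar fk [ 0.5062 -0.0782  0.2155] along 170.8 lateral mm [ 0.4 -0.1  0.1]
red [0.5137 0.0043 0.1667] gap 0.0034 rod x 0.1471 off [-1.3 -0.3 -0.7]
red [0.5137 0.0043 0.1667] along 74.7 lateral mm [-0.7 -0.4 -0.7]
```

FK and triangulated bands agree within about 1 mm of the tube axis. Advance 100 mm (tip about 30 mm inside) and check the force.

```bash
python3 -m pendant '[[[0,0,0,0.0045,0.043,-0.025,0],[0,0,0,0.0045,0.043,-0.025,0],[0,0,0,0.0045,0.043,-0.025,0],[0,0,0,0.0045,0.043,-0.025,0],[0,0,0,0.0045,0.043,-0.025,0],[0,0,0,0.0045,0.043,-0.025,0],[0,0,0,0,0,0,0]]]' ; python3 -m pendant '[[[0,0,0,0.0022,0.0215,-0.0125,0],[0,0,0,0.0022,0.0215,-0.0125,0],[0,0,0,0.0022,0.0215,-0.0125,0],[0,0,0,0.0022,0.0215,-0.0125,0],[0,0,0,0,0,0,0]]]'; python3 chk.py b
```

```text
time: 17.65
tool_pos: [0.506, -0.0768, 0.1669]
tool_rot: [0.259, 0.965, -0.049, -0.014]
contact_force: [-0.3, 0.6, -1.3]
gripper_width: 0.174
time: 18.27
tool_pos: [0.5083, -0.0557, 0.1548]
tool_rot: [0.259, 0.965, -0.05, -0.014]
contact_force: [0.4, -0.5, -0.9]
gripper_width: 0.176
tcp [ 0.5085 -0.0562  0.1553] rod dir [ 0.09   0.861 -0.501] joints [ 0.04 -0.09  1.92 -0.53  1.42  0.25] F [ 0.1 -0.6 -0.4]
angle deg 1.58
tip fk [0.5242 0.0943 0.1152] along -29.4 lateral mm [ 0.5 -0.1 -0.1]
collar fk [0.5152 0.0082 0.1653] along 70.5 lateral mm [ 0.5 -0.1  0. ]
```

Inside with no contact force. Continue 60 mm, then creep.

```bash
python3 -m pendant '[[[0,0,0,0.0036,0.0344,-0.02,0],[0,0,0,0.0036,0.0344,-0.02,0],[0,0,0,0.0036,0.0344,-0.02,0],[0,0,0,0.0036,0.0344,-0.02,0],[0,0,0,0.0036,0.0344,-0.02,0],[0,0,0,0.0036,0.0344,-0.02,0],[0,0,0,0,0,0,0],[0,0,0,0,0,0,0]]]' ; python3 -m pendant '[[[0,0,0,0.0011,0.0103,-0.006,0],[0,0,0,0.0011,0.0103,-0.006,0],[0,0,0,0,0,0,0]]]'; python3 chk.py c
```

```text
time: 19.42
tool_pos: [0.514, -0.0045, 0.1254]
tool_rot: [0.259, 0.965, -0.05, -0.013]
contact_force: [-0.1, 0.6, -1.5]
gripper_width: 0.172
time: 19.8
tool_pos: [0.5143, 0.0007, 0.1221]
tool_rot: [0.259, 0.965, -0.05, -0.013]
contact_force: [-0.3, -0.6, -0.6]
gripper_width: 0.179
tcp [0.5144 0.0006 0.1222] rod dir [ 0.089  0.861 -0.501] joints [ 0.14 -0.01  1.9  -0.51  1.42  0.37] F [ 0.1 -1.1 -0.3]
angle deg 1.58
tip fk [0.53   0.151  0.0821] along -95.4 lateral mm [ 0.5 -0.1 -0.2]
collar fk [0.5211 0.0649 0.1322] along 4.6 lateral mm [ 0.5 -0.1 -0.1]
```

Creep 2 mm per command until the force rises.

```bash
python3 -m pendant '[[[0,0,0,0.0007,0.0069,-0.004,0],[0,0,0,0.0007,0.0069,-0.004,0],[0,0,0,0,0,0,0]]]'; python3 -m pendant '[[[0,0,0,0.0004,0.0034,-0.002,0],[0,0,0,0.0004,0.0034,-0.002,0],[0,0,0,0,0,0,0]]]'
```

```text
time: 20.32
tool_pos: [0.5147, 0.0037, 0.1205]
tool_rot: [0.259, 0.964, -0.05, -0.013]
contact_force: [-0.4, -3.5, 0.2]
gripper_width: 0.175
time: 20.7
tool_pos: [0.5147, 0.0037, 0.1206]
tool_rot: [0.261, 0.964, -0.05, -0.014]
contact_force: [-3.7, -9.2, 4.4]
gripper_width: 0.177
```

```bash
python3 -m pendant '[[[0,0,0,0.0004,0.0034,-0.002,0],[0,0,0,0.0004,0.0034,-0.002,0],[0,0,0,0,0,0,0]]]'
```

```text
time: 21.08
tool_pos: [0.5147, 0.0037, 0.1208]
tool_rot: [0.263, 0.963, -0.051, -0.014]
contact_force: [-4.4, -15.3, 7.6]
gripper_width: 0.176
```

Position stays fixed while the push grows to 17 N along the axis, and FK puts the collar within about 1 mm of the mouth: home. Draw out.

```bash
python3 -m pendant '[[[0,0,0,-0.0022,-0.0215,0.0125,0],[0,0,0,-0.0036,-0.0344,0.02,0],[0,0,0,-0.0053,-0.0517,0.03,0],[0,0,0,-0.0053,-0.0517,0.03,0],[0,0,0,-0.0053,-0.0517,0.03,0],[0,0,0,-0.0053,-0.0517,0.03,0],[0,0,0,-0.0053,-0.0517,0.03,0],[0,0,0,-0.0053,-0.0517,0.03,0],[0,0,0,-0.0053,-0.0517,0.03,0],[0,0,0,-0.0053,-0.0517,0.03,0],[0,0,0,-0.0053,-0.0517,0.03,0],[0,0,0,-0.0053,-0.0517,0.03,0],[0,0,0,0,0,0,0],[0,0,0,0,0,0,0]]]'; python3 chk.py d
```

```text
time: 22.82
tool_pos: [0.5003, -0.1356, 0.2011]
tool_rot: [0.259, 0.965, -0.05, -0.014]
contact_force: [-0.2, 0.4, -1.8]
gripper_width: 0.174
tcp [ 0.5003 -0.1353  0.2008] rod dir [ 0.088  0.861 -0.5  ] joints [-0.12 -0.18  1.91 -0.53  1.42  0.07] F [ 0.  -0.1 -1.2]
angle deg 1.58
tip fk [0.5158 0.0151 0.1607] along 62.2 lateral mm [ 0.3 -0.3 -0.4]
collar fk [ 0.507  -0.071   0.2108] along 162.2 lateral mm [ 0.4 -0.4 -0.3]
red [0.514  0.0124 0.1619] gap 0.0041 rod x 0.1479 off [-1.5 -0.1 -0.4]
red [0.514  0.0124 0.1619] along 65.3 lateral mm [-1.2 -0.4 -0.7]
```

Drawn out cleanly. Level the rod, move over the card, descend.

```bash
python3 -m pendant '[[[0.0415,-0.0043,0,-0.094,-0.096,0,0],[0.0415,-0.0043,0,-0.094,-0.096,0,0],[0.0415,-0.0043,0,-0.094,-0.096,0,0],[0.0415,-0.0043,0,-0.094,-0.096,0,0],[0,0,0,0,0,0,0],[0,0,0,0,0,-0.142,0],[0,0,0,0,0,-0.142,0],[0,0,0,0,0,-0.142,0],[0,0,0,0,0,-0.142,0],[0,0,0,0,0,0,0],[0,0,0,0,0,0,0],[0,0,0,0,0,0,0]]]'; python3 chk.py e
python3 - <<'E'
from h import *
t=load("te"); w=load("we"); s=load("se")
for b in blobs(t,(0,170,90),(5,255,255),(185,180,250,265),4)[:2]: print("knob",cen(b).round(1),onz(t,cen(b),.225))
a=np.hstack([cv2.resize(t["frame"],(400,300)),cv2.resize(s["frame"],(400,300))])
b=np.hstack([cv2.resize(w["frame"],(400,300)),cv2.resize(t["frame"][175:265,175:295],(400,300))])
cv2.imwrite("pics/fin.png",np.vstack([a,b]))
E
```

```text
time: 24.48
tool_pos: [0.4079, -0.2325, 0.0615]
tool_rot: [0.001, 0.999, -0.051, 0.001]
contact_force: [0.1, 0.1, -1.2]
gripper_width: 0.175
tcp [ 0.4073 -0.2323  0.0607] rod dir [ 0.103  0.995 -0.001] joints [-0.68 -0.19  2.1  -0.    1.23 -0.57] F [ 0.2  0.6 -1.2]
angle deg 29.97
tip fk [ 0.4227 -0.0821  0.1015] along 124.6 lateral mm [-87.2 -43.8 -90.8]
collar fk [ 0.4124 -0.1815  0.1017] along 211.2 lateral mm [ -89.8  -68.7 -133.9]
red [ 0.422  -0.0897  0.1006] gap 0.0035 rod x 0.1433 off [ 0.  -0.  -0.9]
red [ 0.422  -0.0897  0.1006] along 130.8 lateral mm [-87.4 -46.1 -94.8]
green [ 0.4181 -0.1293  0.1014] gap 0.0016 rod x 0.1035 off [ 0.2 -0.  -0.2]
green [ 0.4181 -0.1293  0.1014] along 165.6 lateral mm [ -88.2  -55.7 -111.4]
knob [189.9 225.6] [0.50787428 0.28324076 0.225     ]
```

View pics/fin.png

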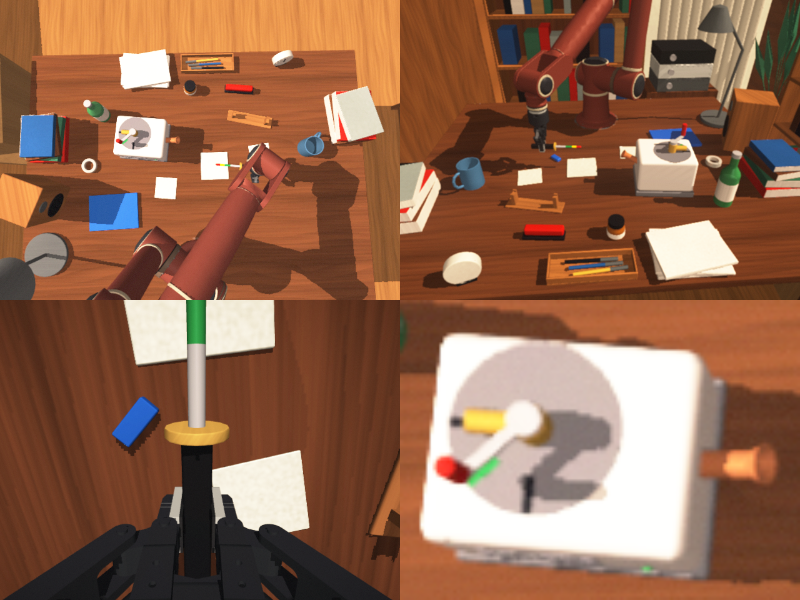

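Final view: the rod is level with its tip over the large card, the lever lies over the green mark, and the bystanders are where they were. Handing in.

```bash
python3 -c "
from plant import manip; print(manip.state()['joint_vel'].round(3)); print(manip.job_done())"
```

```text
[-0.003  0.002  0.008  0.001 -0.001 -0.   ]
the job is handed in; nothing more can be done
None
```

I handed the job in at about 24.5 s, with the tap half open and the rod held level over the card. The hand-in gave no verdict, so these results are my own measurements.

- **Tap:** I gripped the knob, turned the lever to the green mark, then nudged it once more for margin. My checks put it at about 41–42.5°, against 45 ± 8°, so it sits a little short of centre.
- **Rod pickup:** The first grasp closed on nothing. A gentle probe showed the fingertips ending about 22 mm behind the reported TCP. I went deeper and the second grasp held.
- **Insertion:** The rod slid into the tube with no side force. It then stopped while the push rose to about 17 N, with the collar within about 1 mm of the mouth by the arm's own position. I did not check the collar against the mouth in a picture. It came out cleanly.
- **Final hold:** By the arm's own position the tip is at (0.423, -0.082, 0.10), against the card centre at (0.422, -0.081). The rod is level within 0.1°, and the colour bands triangulated from two cameras agree within about 1 mm. The other objects look undisturbed in the last picture.

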